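# Work the lever of the loaded bottle press

### The arm

A 6-joint arm with a two-finger parallel gripper is mounted at the origin on a cart in front of the work surface, level with it; the furniture and walls round the work are solid. World frame = base frame: x ahead of the robot, y to its left, z up, the work surface at z = 0. Lengths are in mm, angles in rad, forces in N, time in s.
With the tool pointing down it reaches from about 275 to 850 mm from the base axis. Payload 5.2 kg.
Tool frame: the origin (TCP) lies on the centre line of the jaws, within the pads' length; the fingertips stand 22 mm ahead of it and the grasp point (between the pads) lies 3 mm ahead of it (bot.finger_overhang is the z of the fingertips in the tool frame, in mm); z points along the fingers, y is the line along which they close (so a half turn about z gives the same grasp; the last joint's range is limited). The gripper opens to 85 mm and grips with 20 to 120 N. Pads are 22 mm wide; open, the fingers measure 114 mm over their backs; the gripper's body (76 mm by 85 mm) begins 54 mm behind the grasp point. The pads swing forward as they close: fully open they stand 13 mm farther back than shut.
Start: joints at [0.978, 0.259, 1.535, -0, 1.348, -0.203], TCP at [208.981, 508.756, 253.31] pointing down, gripper open.
Joint ranges: [-3.14, 3.14], [-0.91, 2.08], [0.19, 2.58], [-1.22, 4.36], [0.22, 2.71], [-3.12, 3.12]. Speed limits (rad/s): [2.57, 2.57, 3.14, 3.14, 3.14, 3.14].

### API

Orientations are given as a unit quaternion [w, x, y, z].
In Python, from station import bot, imaging gives the robot as it stands.
- The arm moves only by the shell command python3 -m pendant 'ROWS' [FORCE]. ROWS is JSON, a list of rows, each a list of 5 numbers: the opening in per cent of the stroke, from 0 (shut) to 100 (fully open), then the shift along the tool's x, y, z in cm, then the turn about the tool's z in degrees. In form: [[fingers, dx, dy, dz, turn], ...]. A call has 1 to 12 rows; each row shifts and turns the commanded pose from where the row before left it, along the tool's axes as they then stand; what a row does not reach is not made up. A row lasts 1/8 s, in which the tool goes at most 62.5 mm and 10.7 degrees, less where a joint would pass 70% of its speed; a pose out of reach is approached as far as the arm can. A call is refused whole if a number of a shift passes 6.25 or a number of a turn 10.7, either way. A call with a gripper value outside its range is refused whole. The fingers move at their own pace and stop on an object; FORCE is the grip in N (left out, the last holds). Time passes only in rows, so rows that do not move let the fingers close. It gives the time, the measured TCP pose, the force, the opening and the grip force at its end, in the units of the state.
- bot.get_state(): the state, without advancing time (a new reading comes with each control period).
- imaging.get_image(name): name is "scene" or "top" or "wrist"; returns the picture (480x640x3 uint8, red, green, blue); there is no depth.
- imaging.camera_info(name): a dict with "fx", "fy", "cx", "cy" (pixels), "xyz" and "orientation" of the camera in the world. Camera axes: x right, y down, z forward; pixel columns grow to the right and rows downward; lengths in mm; the calibration is good to about 2 mm. A picture is of the moment at which its call begins: read the wrist's pose just before it. camera_info takes no time and is no camera call; for the wrist camera it gives the pose at the moment of the call.
- bot.job_done(): hands the job in; it is judged then, once.
The state is a dict: "time_s": time; "joint_positions": joint angles; "qd": joint speeds; "joint_torque": joint torques, N m; "ee_pos": TCP position; "ee_rot": TCP orientation; "force": force on the tool from outside, world axes, zero at the start; "wrist_torque": the same for the moment, N m; "finger_gap": finger opening in mm; "finger_force": force on a finger pad.
Only numpy, scipy, OpenCV 4.12 (cv2) and the standard library are available. Lean on these libraries where they do the work, as an engineer would, in place of code of your own. Each camera call takes 0.05 s, during which the arm holds its last target. There are 200 camera calls.

### The job

Two identical hand-lever capping presses stand on the bench. Work the one that holds the small bottle with the white cap: swing its lever down all the way to the stop, then let it spring back up to rest, with the bottle left standing in its seat. Do not work the other press, which holds the taller dropper bottle.

Things in the scene. Friction and masses are not known exactly. Their poses are not given: they have to be found in the camera images.
- bottle: small glass bottle with a white screw cap, 38 mm in diameter and 82 mm tall, standing loose under the head of the press to be worked, in a seat ring 7 mm high on its 14 mm base plate. Origin: centre of its underside; z up. It marks the press to work and is not handled.
- press_lever_grip (a point): centre of the black crossbar (22 mm thick, 100 mm long) ending the lever to work, on the robot's side of the bottle, about 300 mm above the table. Axes turn with the lever: y along the crossbar, level; x from the grip to the hinge, 190 mm away and 209 mm above the table. It swings down in an upright arc to 135 mm. Press on its top, free all round; the press is at most 225 mm tall beyond it.
- press_lever (a joint): angle of the lever to work, rad: 0 at rest (28 degrees up from hinge to grip), growing as the grip goes down, 0.89 at the stop (23 degrees below level). A spring lifts it back to 0 within about 1.5 s when let go. The grip takes about 5 N at first, about 14 N at the stop. It brings a bell down over the bottle's cap.
- spare_lever (a joint): angle of the lever of the other, identical press, which holds a taller brown bottle with a black dropper top (33 mm in diameter, 102 mm tall): 0 at rest, as above. To be left alone.
Not all that is in view belongs to the job. What is shaped like the bottle but yellow is not meant.

How it is judged (in metres and radians):
On the way, in this order (a step that is already met when the one before it is completed fails the run):
1. the lever of the press with the white-capped bottle is swung down to its stop (value of joint press_lever above 0.78 rad), for 0.1 s.
2. it has come back up to rest (value of joint press_lever below 0.1 rad), for 0.2 s.
At the end, for the whole second after the job is handed in: Both levers stand up at rest (within 0.1 rad), and the white-capped bottle stands still and upright (within 10 degrees) in its seat, within 15 mm of where it stood (value of joint each of press_lever, spare_lever below 0.1 rad and angle between bottle's own z axis and vertical below 0.17 rad and distance of bottle from where it was at the start of the episode below 0.015 m and linear speed of bottle below 0.02 m/s); the robot touches nothing.
It fails at once if the lever of the other press is swung down by more than 0.25 rad (value of joint spare_lever above 0.25 rad).
It fails at once if the white-capped bottle is tipped by more than 20 degrees (angle between bottle's own z axis and vertical above 0.35 rad).
It also fails if it takes over 40 s, if anything falls off the work surface, if the arm or the gripper's body presses on something with over 40 N, if the wrist force passes 120 N, or if a joint passes its speed limit or range.

## Working session

There is one attempt and no reset: what is moved stays moved. The work goes in short steps, Python scripts to look and compute and a shell command to move; the robot and the scene stay as the last step left them, time stands still between calls to the robot, and variables do not carry over. Pictures are saved under pics/ and viewed, at most 10 in all, crops included, and the job is handed in when it is done.

```bash
mkdir -p pics; python3 - <<'E'
from station import bot, imaging
import cv2
s=bot.get_state();print(s["time_s"],s["ee_pos"],s["ee_rot"],s["force"])
for n in("scene","top"):
    print(imaging.camera_info(n)); cv2.imwrite(f"pics/{n}0.png",imaging.get_image(n)[:,:,::-1])
E
```

```text
0.0 [208.70209167 508.33270957 252.45709925] [-3.64255073e-04  1.93687450e-01  9.81062840e-01 -8.62425220e-04] [-0.473983   -0.50707776  1.39178626]
{'fx': 604.1675323283796, 'fy': 604.1675323283796, 'cx': 319.5748609084641, 'cy': 238.72590259501078, 'xyz': array([-271.08745527, -433.01577704,  643.17115072]), 'orientation': array([-0.46969289,  0.71408214, -0.43711925,  0.28000365])}
{'fx': 622.4163995134384, 'fy': 622.4163995134384, 'cx': 321.23754022828064, 'cy': 244.01345506588103, 'xyz': array([ 319.87268989,   23.33597654, 1609.59416686]), 'orientation': array([ 0.08369766, -0.69380268,  0.71075825, -0.08034464])}
```

View pics/scene0.png

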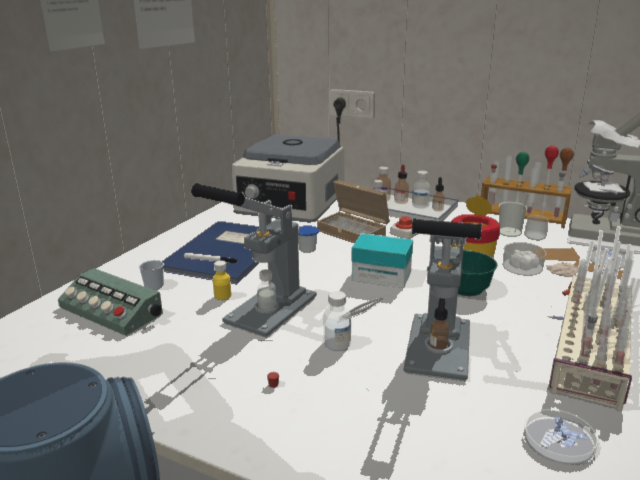

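View pics/top0.png

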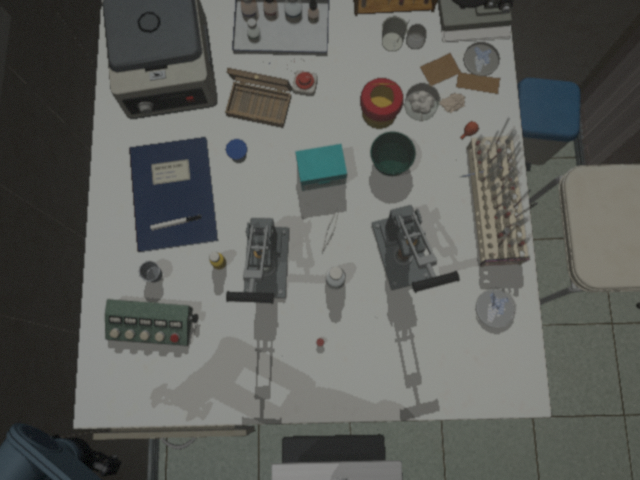

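The left press (scene about (267,290)) holds the clear white-capped bottle and the right one holds the brown dropper. The left crossbar is at about (227..273, 296) in the top view. I'll enlarge both views to measure it.

```bash
python3 - <<'E'
import cv2,numpy as np
a=cv2.imread("pics/scene0.png")[170:340,180:330]; b=cv2.imread("pics/top0.png")[200:320,200:320]
a=cv2.resize(a,(400,453),interpolation=2); b=cv2.resize(b,(400,400),interpolation=2)
b=cv2.copyMakeBorder(b,0,53,0,0,0); b=cv2.convertScaleAbs(b,alpha=1.6)
cv2.imwrite("pics/crop0.png",np.hstack([a,b]))
E
```

```text
(no output)
```

View pics/crop0.png

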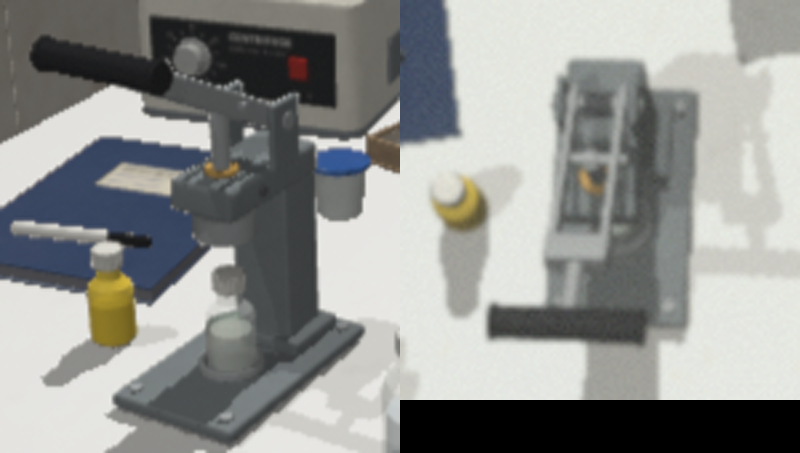

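The crop shows the white-capped bottle in the left press. The bar is centred at about (250.1,296.9) in top, with ends at (226.7,296.3) and (273.5,297.8), and at about (218.4,194) in scene. Triangulating next.

```bash
cat > h.py <<'E'
import numpy as np
from scipy.spatial.transform import Rotation as R
from station import bot, imaging
def ray(n,u,v):
    c=imaging.camera_info(n); q=c["orientation"]
    d=R.from_quat([q[1],q[2],q[3],q[0]]).apply([(u-c["cx"])/c["fx"],(v-c["cy"])/c["fy"],1]); return np.array(c["xyz"]),d/np.linalg.norm(d)
def atz(n,u,v,z):
    o,d=ray(n,u,v); return o+d*(z-o[2])/d[2]
def tri(p,q):
    A=[];b=[]
    for n,uv in(("top",p),("scene",q)):
        o,d=ray(n,*uv);P=np.eye(3)-np.outer(d,d);A.append(P);b.append(P@o)
    x=np.linalg.lstsq(np.vstack(A),np.hstack(b),rcond=None)[0]
    return x.round(1),round(float(np.linalg.norm(np.vstack(A)@x-np.hstack(b))),1)
E
python3 - <<'E'
from h import *
print(tri((250.1,296.9),(218.4,194)),tri((226.7,296.3),(193,189.5)),tri((273.5,297.8),(243.8,198.5)))
for p in((250.1,296.9),(226.7,296.3),(273.5,297.8)):print(atz("top",*p,300).round(1))
print("hinge",atz("top",260.5,224,209).round(1), "bottle",atz("scene",265.5,293,14).round(1))
print("spare",atz("top",436,281,300).round(1))
s=bot.get_state();q=s["ee_rot"];print(R.from_quat([q[1],q[2],q[3],q[0]]).as_matrix().round(3),s["time_s"])
E
```

```text
(array([519.4, 179.2, 297.2]), 1.1) (array([520.2, 231.1, 297.6]), 2.8) (array([517.4, 127.8, 297.6]), 3.9)
[518.6 179.5 300. ]
[521.  229.2 300. ]
[515.4 129.8 300. ]
hinge [703.1 166.6 209. ] bottle [688.2 204.4  14. ]
spare [ 543.  -216.5  300. ]
[[-0.925  0.38  -0.001]
 [ 0.38   0.925 -0.001]
 [ 0.    -0.002 -1.   ]] 0.1
```

The bar centre comes out at (519,179,298), which matches the stated geometry (209+190·sin28° = 298). Next I rise, shut the fingers, square up the tool, and go over the bar.

```bash
python3 -m pendant '[[0,0,0,-4,-7.4],[0,0,0,-4,-7.4],[0,0,0,-4,-7.5],[0,0,0,0,0],[0,0,0,0,0]]'; python3 - <<'E'
from h import *
s=bot.get_state();q=s["ee_rot"];M=R.from_quat([q[1],q[2],q[3],q[0]]).as_matrix()
print(M.round(3),(M.T@(np.array([515,179,375])-s["ee_pos"])).round(1),bot.finger_overhang,s["finger_gap"])
E
```

```text
time_s: 0.72
ee_pos: [208.8, 508.4, 372.4]
ee_rot: [-0.0, 0.001, 1.0, -0.001]
force: [-0.0, -0.4, -0.7]
finger_gap: 0.1
finger_force: 0.0
[[-1.     0.002 -0.001]
 [ 0.002  1.    -0.001]
 [ 0.001 -0.001 -1.   ]] [-306.7 -328.9   -2.5] 22.0 0.11719350233318226
```

```bash
python3 -m pendant '[[0,-2.8,-3,0,0],[0,-2.8,-3,0,0],[0,-2.8,-3,0,0],[0,-2.8,-3,0,0],[0,-2.8,-3,0,0],[0,-2.8,-3,0,0],[0,-2.8,-3,0,0],[0,-2.8,-3,0,0],[0,-2.8,-3,0,0],[0,-2.8,-3,0,0],[0,-2.7,-2.9,0,0],[0,0,0,0,0]]'; python3 - <<'E'
from h import *
import cv2
s=bot.get_state();print(s["ee_pos"])
a=imaging.get_image("scene")[100:340,130:330,::-1];b=imaging.get_image("top")[190:310,200:300,::-1]
cv2.imwrite("pics/c1.png",np.hstack([cv2.resize(a,(400,480)),cv2.resize(b,(400,480))]))
E
```

```text
time_s: 2.22
ee_pos: [516.8, 177.4, 370.6]
ee_rot: [-0.002, 0.002, 1.0, -0.001]
force: [-0.4, 0.3, -0.7]
finger_gap: 0.3
finger_force: 0.0
[516.772908   177.35055113 370.63114733]
```

View pics/c1.png

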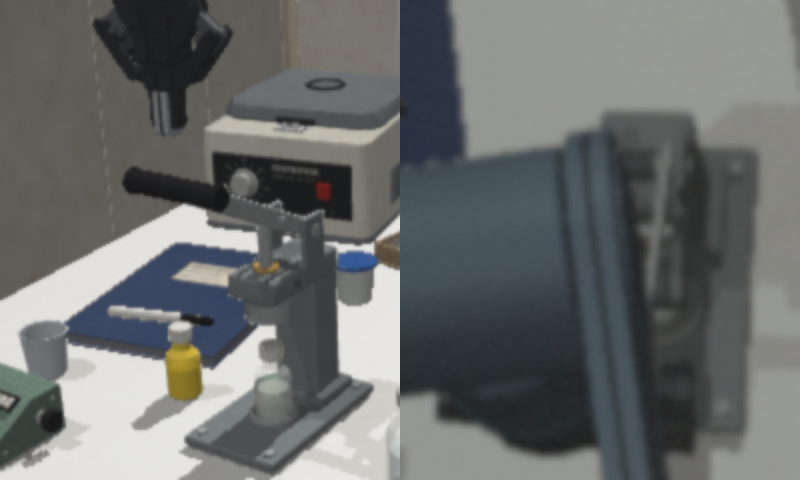

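The picture shows the fingertips (166,135) standing above the middle of the bar (175,188). I'll press the first part of the arc.

```bash
python3 -m pendant '[[0,0,0,1.8,0],[0,0,0,1.8,0],[0,0.4,0,1.1,0],[0,0.4,0,1.1,0],[0,0.4,0,1,0],[0,0.3,0,1,0],[0,0.2,0,1,0],[0,0.2,0,1,0],[0,0,0,0,0]]'
```

```text
time_s: 3.45
ee_pos: [494.5, 181.1, 275.6]
ee_rot: [-0.001, -0.0, 1.0, 0.001]
force: [-6.0, 1.3, 7.3]
finger_gap: -0.3
finger_force: 3.7
```

```bash
python3 - <<'E'
from h import *
import cv2
s=bot.get_state();print(s["ee_pos"],s["force"],s["wrist_torque"])
a=imaging.get_image("scene")[130:330,150:330,::-1];w=imaging.get_image("wrist")[:,:,::-1]
cv2.imwrite("pics/c2.png",np.hstack([cv2.resize(a,(400,444)),cv2.resize(w,(400,444))]))
E
```

```text
[494.53006204 181.12293236 275.62408776] [-6.04504957  1.27381742  7.2907569 ] [ 0.35282512  0.9075844  -0.0123764 ]
```

View pics/c2.png

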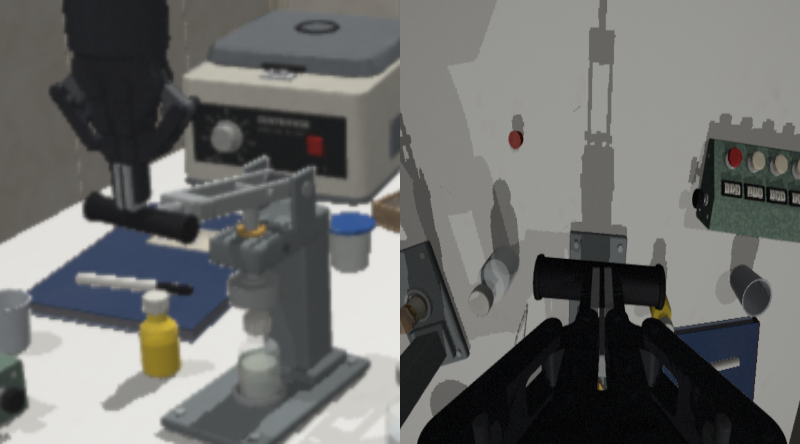

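The fingertips sit on the middle of the bar at (600,275) in the right half and the lever is going down. The sideways force is friction as the bar turns under the tip. Continuing to the stop.

```bash
python3 -m pendant '[[0,0.1,0,1,0],[0,0,0,1,0],[0,0,0,1,0],[0,0,0,1,0],[0,0,0,1,0],[0,-0.2,0,1,0],[0,-0.2,0,1,0],[0,-0.2,0,1,0],[0,-0.3,0,1,0],[0,-0.3,0,0.7,0],[0,0,0,0,0],[0,0,0,0,0]]'
```

```text
time_s: 5.05
ee_pos: [505.6, 180.5, 179.1]
ee_rot: [-0.001, -0.0, 1.0, 0.0]
force: [-6.6, 0.0, 9.5]
finger_gap: -0.0
finger_force: 4.7
```

```bash
python3 -m pendant '[[0,-0.2,0,0.5,0],[0,0,0,0.3,0],[0,0,0,0,0],[0,0,0,0,0]]'; python3 - <<'E'
from h import *
import cv2
s=bot.get_state();print(s["ee_pos"],s["force"],s["wrist_torque"])
a=imaging.get_image("scene")[130:330,150:330,::-1]
cv2.imwrite("pics/c3.png",cv2.resize(a,(500,555)))
E
```

```text
time_s: 5.55
ee_pos: [508.5, 180.4, 171.7]
ee_rot: [-0.0, -0.0, 1.0, 0.0]
force: [-5.2, -1.3, 10.3]
finger_gap: 0.1
finger_force: 5.2
[508.54236787 180.44650071 171.73039807] [-5.16490598 -1.27183302 10.27075114] [-0.12046199  0.79789092 -0.00929086]
```

View pics/c3.png

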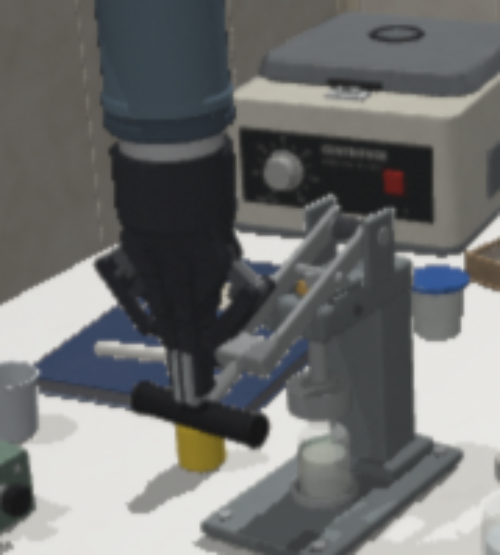

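The bar is near the bottom at (200,412) and the bell (315,395) is down over the bottle. I'll push slightly further to feel the stop.

```bash
python3 -m pendant '[[0,-0.1,0,0.3,0],[0,-0.1,0,0.3,0],[0,0,0,0,0],[0,0,0,0,0]]'
```

```text
time_s: 6.1
ee_pos: [510.2, 180.4, 167.1]
ee_rot: [-0.0, -0.0, 1.0, -0.0]
force: [-9.7, -2.9, 20.9]
finger_gap: 0.0
finger_force: 10.3
```

The force jumped from 10 to 21 N, so the stop is reached. Now I ride back up along the arc.

```bash
python3 -m pendant '[[0,0.3,0,-1,0],[0,0.4,0,-1.2,0],[0,0.3,0,-1.5,0],[0,0.2,0,-1.5,0],[0,0.1,0,-1.5,0],[0,0,0,-1.5,0],[0,-0.2,0,-1.5,0],[0,-0.2,0,-1.5,0],[0,-0.3,0,-1.5,0],[0,-0.5,0,-1.5,0],[0,-0.7,0,-1.5,0],[0,0,0,-1.5,0]]'; python3 -m pendant '[[0,0,0,-3,0],[0,0,0,-3,0],[0,2,0,0,0],[0,2,0,0,0],[0,2,0,0,0],[0,0,0,0,0],[0,0,0,0,0],[0,0,0,0,0]]';  python3 - <<'E'
from h import *
import cv2
s=bot.get_state();print(s["ee_pos"],s["force"])
a=imaging.get_image("scene")[100:360,130:500,::-1]
cv2.imwrite("pics/c4.png",cv2.resize(a,(740,520)))
E
```

```text
time_s: 7.6
ee_pos: [517.4, 179.5, 336.3]
ee_rot: [-0.001, 0.0, 1.0, -0.0]
force: [-0.3, 0.1, 0.2]
finger_gap: -0.0
finger_force: 0.0
time_s: 8.6
ee_pos: [458.2, 179.6, 395.9]
ee_rot: [-0.0, 0.0, 1.0, -0.0]
force: [0.4, -0.3, -0.8]
finger_gap: -0.0
finger_force: 0.0
[458.22677063 179.56567889 395.93838323] [ 0.37363838 -0.28239302 -0.75809998]
```

View pics/c4.png

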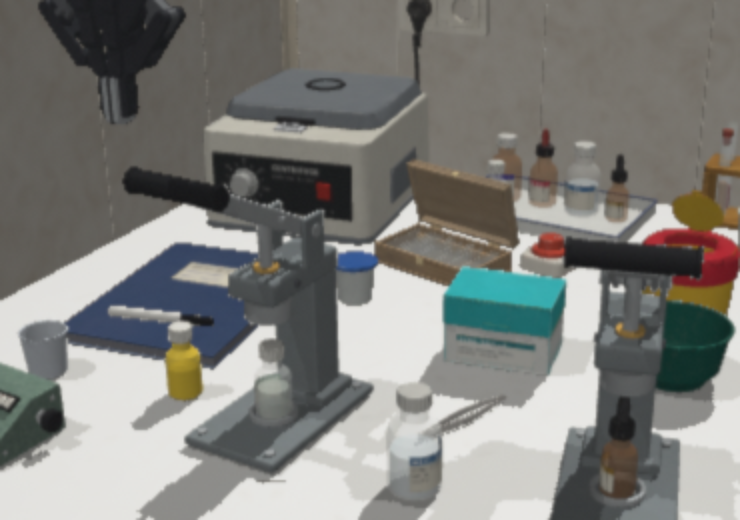

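The lever is back at rest, with the bar at (175,188) as before pressing. The bottle stands upright in its seat at (272,385), the other press is untouched and the gripper is clear.

```bash
python3 -c "
from station import bot
print(bot.job_done())"
```

```text
the job is handed in; nothing more can be done
None
```

I swung the lever of the press with the white-capped bottle down to its stop and let it back up to rest; the bottle is still standing in its seat, the other press was not touched, and the job is handed in (no verdict was returned).

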